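# Spin-test the filter wheels and load the free-running ones

## Task

Three filter-wheel modules stand on the optical table: first spin each wheel where its module stands, with one brisk push on its finger peg through at least a third of a turn, and see which two run on freely for more than a full turn and which one binds. Then stand the two free-running modules upright on the floor of the illuminator's open drawer and push the drawer fully shut. Leave the binding module standing where it was, and do not disturb anything else on the table.

Things in the scene. Friction and masses are not known exactly. Their poses are not given: they have to be found in the camera images.
- module_1_mid (a point): Centre of the black base block of a loose filter-wheel module (three look alike, 0.4 to 0.65 kg). Block 84 x 56 x 32 mm (x, y, z of this frame), this point half-way up it, 16 mm over its underside. Grip it across the 56 mm width. On top, same vertical axis: aluminium wheel, 52 mm diameter, 34 to 42 mm above the underside, hub cap to 44 mm; module 56 mm high in all.
- peg_1 (a point): Black finger peg of module 1's wheel, 8 mm diameter, 19 mm out from the wheel's axis, standing up from the wheel (42 to 56 mm above the module's underside); this point is half-way up it. Pushed round to spin the wheel; turns with it.
- wheel_1 (a joint): Turn of module 1's wheel, rad, anticlockwise from above positive, no stops, counts past a full turn; starts within 0.3 of zero (peg along the module's +x at 0). A free wheel, flicked, coasts on for seconds; a binding one stops as soon as the push ends and resists turning with 0.014 N m (about 1 N at the peg). Two of the three run free.
- module_2_mid (a point): Centre of the black base block of a loose filter-wheel module (three look alike, 0.4 to 0.65 kg). Block 84 x 56 x 32 mm (x, y, z of this frame), this point half-way up it, 16 mm over its underside. Grip it across the 56 mm width. On top, same vertical axis: aluminium wheel, 52 mm diameter, 34 to 42 mm above the underside, hub cap to 44 mm; module 56 mm high in all.
- peg_2 (a point): Black finger peg of module 2's wheel, 8 mm diameter, 19 mm out from the wheel's axis, standing up from the wheel (42 to 56 mm above the module's underside); this point is half-way up it. Pushed round to spin the wheel; turns with it.
- wheel_2 (a joint): Turn of module 2's wheel, rad, anticlockwise from above positive, no stops, counts past a full turn; starts within 0.3 of zero (peg along the module's +x at 0). A free wheel, flicked, coasts on for seconds; a binding one stops as soon as the push ends and resists turning with 0.014 N m (about 1 N at the peg). Two of the three run free.
- module_3_mid (a point): Centre of the black base block of a loose filter-wheel module (three look alike, 0.4 to 0.65 kg). Block 84 x 56 x 32 mm (x, y, z of this frame), this point half-way up it, 16 mm over its underside. Grip it across the 56 mm width. On top, same vertical axis: aluminium wheel, 52 mm diameter, 34 to 42 mm above the underside, hub cap to 44 mm; module 56 mm high in all.
- peg_3 (a point): Black finger peg of module 3's wheel, 8 mm diameter, 19 mm out from the wheel's axis, standing up from the wheel (42 to 56 mm above the module's underside); this point is half-way up it. Pushed round to spin the wheel; turns with it.
- wheel_3 (a joint): Turn of module 3's wheel, rad, anticlockwise from above positive, no stops, counts past a full turn; starts within 0.3 of zero (peg along the module's +x at 0). A free wheel, flicked, coasts on for seconds; a binding one stops as soon as the push ends and resists turning with 0.014 N m (about 1 N at the peg). Two of the three run free.
- drawer_floor (a point): Point on the drawer's inside floor, midway across, 54 mm behind the inner face of its front wall; moves with the drawer; floor 12 mm above the table. x points into the housing (closing direction), y across, z up. Inside, the tray spans -54 to +114 mm in x and -119 to +119 mm in y of this point; rims 38 mm, front panel 48 mm above it.
- drawer_handle (a point): Middle of the drawer's steel bar handle: bar 110 mm long across the drawer, 35 mm in front of the front panel, 42 mm above the table; it may be pushed to shut the drawer. Axes as drawer_floor, which lies 105 mm further in.
- drawer (a joint): Drawer opening in m: 0 fully shut, 0.14 fully open; it slides without a catch and stays where left; about 1.5 N plus 6 N per m/s to move.
- illuminator: White fixed housing of the drawer, 200 x 280 x 104 mm (x, y, z); origin at the centre of its underside; its open front faces its own -x and the drawer comes out there. The opening lets through 80 mm height above the table (modules standing in the drawer reach 68 mm).
- objective: Bystander: small brass microscope objective standing upright, 30 mm diameter, 46 mm high; origin under its middle.
- post: Bystander: optic post, base 50 x 50 mm, black mount on top reaching 160 mm high, 40 mm wide in y; origin under its middle.
- oil: Bystander: amber oil jar with black cap, 32 mm diameter, 60 mm high; origin under its middle.
- tissue_box: Bystander: cardboard box 100 x 60 x 30 mm; origin under its middle.
- slide_box: Bystander: flat grey-white box 87 x 52 x 30 mm; origin under its middle.
- dish: Bystander: flat glass dish, 90 mm diameter, 15 mm high; origin under its middle.
- driver: Bystander: small screwdriver lying on the table, 150 mm long along its x; origin near its middle.
Mind the look-alikes: they are no part of the job. What is shaped like the part that bears module_2_mid but green is not meant.

How it is judged (in metres and radians):
On the way, in this order (a step that is already met when the one before it is completed fails the run):
1. every one of the three wheels has been turned (stands more than 1.2 rad from its zero) ((value of joint wheel_1 above 1.2 rad or value of joint wheel_1 below -1.2 rad) and (value of joint wheel_2 above 1.2 rad or value of joint wheel_2 below -1.2 rad) and (value of joint wheel_3 above 1.2 rad or value of joint wheel_3 below -1.2 rad)), for 0.1 s.
2. two modules whose wheels have run past a full turn stand upright on the drawer's floor, the drawer still open (value of joint drawer above 0.05 m and (((x of module_1_mid in the frame of drawer_floor between -0.054 and 0.114 m and y of module_1_mid in the frame of drawer_floor between -0.119 and 0.119 m and z of module_1_mid in the frame of drawer_floor between 0.01 and 0.022 m and angle between module_1_mid's own z axis and vertical below 0.12 rad) and (x of module_2_mid in the frame of drawer_floor between -0.054 and 0.114 m and y of module_2_mid in the frame of drawer_floor between -0.119 and 0.119 m and z of module_2_mid in the frame of drawer_floor between 0.01 and 0.022 m and angle between module_2_mid's own z axis and vertical below 0.12 rad) and (value of joint wheel_1 above 6.3 rad or value of joint wheel_1 below -6.3 rad) and (value of joint wheel_2 above 6.3 rad or value of joint wheel_2 below -6.3 rad)) or ((x of module_1_mid in the frame of drawer_floor between -0.054 and 0.114 m and y of module_1_mid in the frame of drawer_floor between -0.119 and 0.119 m and z of module_1_mid in the frame of drawer_floor between 0.01 and 0.022 m and angle between module_1_mid's own z axis and vertical below 0.12 rad) and (x of module_3_mid in the frame of drawer_floor between -0.054 and 0.114 m and y of module_3_mid in the frame of drawer_floor between -0.119 and 0.119 m and z of module_3_mid in the frame of drawer_floor between 0.01 and 0.022 m and angle between module_3_mid's own z axis and vertical below 0.12 rad) and (value of joint wheel_1 above 6.3 rad or value of joint wheel_1 below -6.3 rad) and (value of joint wheel_3 above 6.3 rad or value of joint wheel_3 below -6.3 rad)) or ((x of module_2_mid in the frame of drawer_floor between -0.054 and 0.114 m and y of module_2_mid in the frame of drawer_floor between -0.119 and 0.119 m and z of module_2_mid in the frame of drawer_floor between 0.01 and 0.022 m and angle between module_2_mid's own z axis and vertical below 0.12 rad) and (x of module_3_mid in the frame of drawer_floor between -0.054 and 0.114 m and y of module_3_mid in the frame of drawer_floor between -0.119 and 0.119 m and z of module_3_mid in the frame of drawer_floor between 0.01 and 0.022 m and angle between module_3_mid's own z axis and vertical below 0.12 rad) and (value of joint wheel_2 above 6.3 rad or value of joint wheel_2 below -6.3 rad) and (value of joint wheel_3 above 6.3 rad or value of joint wheel_3 below -6.3 rad)))), for 0.2 s.
At the end, for the whole second after the job is handed in: Two modules whose wheels have run on past a full turn (6.3 rad from zero) stand upright (within 0.12 rad) on the drawer's floor, the drawer is shut to within 6 mm, and the third module stands upright on the table within 80 mm of where it began (value of joint drawer below 0.006 m and (((x of module_1_mid in the frame of drawer_floor between -0.054 and 0.114 m and y of module_1_mid in the frame of drawer_floor between -0.119 and 0.119 m and z of module_1_mid in the frame of drawer_floor between 0.01 and 0.022 m and angle between module_1_mid's own z axis and vertical below 0.12 rad) and (x of module_2_mid in the frame of drawer_floor between -0.054 and 0.114 m and y of module_2_mid in the frame of drawer_floor between -0.119 and 0.119 m and z of module_2_mid in the frame of drawer_floor between 0.01 and 0.022 m and angle between module_2_mid's own z axis and vertical below 0.12 rad) and (value of joint wheel_1 above 6.3 rad or value of joint wheel_1 below -6.3 rad) and (value of joint wheel_2 above 6.3 rad or value of joint wheel_2 below -6.3 rad) and (distance of module_3_mid from where it was at the start of the episode below 0.08 m and angle between module_3_mid's own z axis and vertical below 0.12 rad and height (world z) of module_3_mid below 0.022 m)) or ((x of module_1_mid in the frame of drawer_floor between -0.054 and 0.114 m and y of module_1_mid in the frame of drawer_floor between -0.119 and 0.119 m and z of module_1_mid in the frame of drawer_floor between 0.01 and 0.022 m and angle between module_1_mid's own z axis and vertical below 0.12 rad) and (x of module_3_mid in the frame of drawer_floor between -0.054 and 0.114 m and y of module_3_mid in the frame of drawer_floor between -0.119 and 0.119 m and z of module_3_mid in the frame of drawer_floor between 0.01 and 0.022 m and angle between module_3_mid's own z axis and vertical below 0.12 rad) and (value of joint wheel_1 above 6.3 rad or value of joint wheel_1 below -6.3 rad) and (value of joint wheel_3 above 6.3 rad or value of joint wheel_3 below -6.3 rad) and (distance of module_2_mid from where it was at the start of the episode below 0.08 m and angle between module_2_mid's own z axis and vertical below 0.12 rad and height (world z) of module_2_mid below 0.022 m)) or ((x of module_2_mid in the frame of drawer_floor between -0.054 and 0.114 m and y of module_2_mid in the frame of drawer_floor between -0.119 and 0.119 m and z of module_2_mid in the frame of drawer_floor between 0.01 and 0.022 m and angle between module_2_mid's own z axis and vertical below 0.12 rad) and (x of module_3_mid in the frame of drawer_floor between -0.054 and 0.114 m and y of module_3_mid in the frame of drawer_floor between -0.119 and 0.119 m and z of module_3_mid in the frame of drawer_floor between 0.01 and 0.022 m and angle between module_3_mid's own z axis and vertical below 0.12 rad) and (value of joint wheel_2 above 6.3 rad or value of joint wheel_2 below -6.3 rad) and (value of joint wheel_3 above 6.3 rad or value of joint wheel_3 below -6.3 rad) and (distance of module_1_mid from where it was at the start of the episode below 0.08 m and angle between module_1_mid's own z axis and vertical below 0.12 rad and height (world z) of module_1_mid below 0.022 m)))); the robot touches nothing.
It fails at once if a bystander was moved more than 25 mm (distance of any of objective, post, oil, tissue_box, slide_box, dish, driver from where it was at the start of the episode above 0.025 m).
It also fails if it takes over 72 s, if anything falls off the work surface, if the arm or the gripper's body presses on something with over 40 N, if the wrist force passes 120 N, or if a joint passes its speed limit or range.

## Robot

A 6-joint arm with a two-finger parallel gripper is mounted at the origin on the work surface. World frame = base frame: x ahead of the robot, y to its left, z up, the work surface at z = 0. Lengths are in m, angles in degrees, forces in N, time in s.
With the tool pointing down it reaches from about 0.375 to 0.9 m from the base axis. Payload 3.1 kg.
Tool frame: the origin (TCP) lies on the centre line of the jaws, within the pads' length; the fingertips stand 25 mm ahead of it and the grasp point (between the pads) lies 6 mm ahead of it; z points along the fingers, y is the line along which they close (so a half turn about z gives the same grasp; the last joint's range is limited). The gripper opens to 87 mm and grips with 3 to 60 N. Pads are 19 mm wide; open, the fingers measure 117 mm over their backs; the gripper's body (75 mm by 190 mm) begins 51 mm behind the grasp point.
Start: joints at [-77.55, 30.224, 82.088, -0, 67.689, -10.227], TCP at [0.241, -0.577, 0.248] pointing down, gripper open.
Joint ranges: [-176.69, 176.69], [-43.24, 126.21], [12.49, 139.97], [-82, 262], [0, 151.66], [-163.58, 163.58]. Speed limits (degrees/s): [159.86, 159.86, 180, 180, 180, 180].

## Interface

Orientations are given as a 3x3 rotation matrix whose columns are the frame's x, y, z axes.
In Python, from rig import bot, cams, models gives the robot as it stands. The module is installed in compiled form; this text tells all that it offers.
- The arm moves only by the shell command python3 -m handwheel 'ROWS' [OPENING]. ROWS is JSON, a list of rows, each a list of 6 numbers: the shift along the world's x, y, z each as a share of 1 m, from -1 to 1, then the turn, a rotation vector about the world's x, y, z each as a share of 2 rad, from -1 to 1. In form: [[dx, dy, dz, wx, wy, wz], ...]. A call has exactly 8 rows; each row is the pose to reach, as a shift and turn from the pose commanded when the call began; what a row does not reach only later rows make up. A row lasts 1/12 s, in which the tool goes at most 41.7 mm and 7.16 degrees, less where a joint would pass 70% of its speed; a pose out of reach is approached as far as the arm can. A call with a number of a shift or a turn outside -1 to 1 is refused whole. A call with a gripper value outside its range is refused whole. OPENING is the opening, from -1 (shut) to 1 (fully open), so that 0 is half open, set as the call begins (- or left out, the last holds). The fingers move at their own pace and stop on an object; the grip force is fixed at half the most. Time passes only in rows, so rows that repeat a pose let the fingers close, or fill a call up. It gives the time, the measured TCP pose, the force, the opening and the grip force at its end, in the units of the state.
- bot.read_state(): the state, without advancing time (a new reading comes with each control period).
- cams.capture(name): name is "side" or "top"; returns (picture, depth): 384x512x3 uint8, blue, green, red; 384x512 float32, m along the optical axis (not along the pixel's ray), 0 where there is no reading.
- cams.calibration(name): a dict with "mtx" (3x3 intrinsics, pixels), "dist_coeffs" ([k1, k2, p1, p2, k3] as OpenCV has them; the pictures are not rectified), "R" (3x3) and "t" (3): a world point X has camera coordinates R X + t. Camera axes: x right, y down, z forward; pixel columns grow to the right and rows downward; lengths in m; the calibration is good to about 2 mm. A picture is of the moment at which its call begins. calibration takes no time and is no camera call.
- bot.hand_in(): hands the job in; it is judged then, once.
Trained networks look in the newest picture that a camera, given by its name, has taken for a name from the list of things; names that differ only in an ending like _2 or _b are one class to them, and where a whole thing is asked for, a point or a joint stands for the part that bears it (a point fixed in the world has none). Each returns a list of dicts, best first, with "conf" (0 to 1); they miss things now and then, are a little off and sometimes report something else, mostly with a low value. They report only what shows in the picture. A call takes as long as a camera call. They do not tell look-alikes from the thing itself.
- models.spot_in(query, camera): "position" ([column, row] in pixels, amid what is visible of it).
- models.tip_of(query, camera): "position" ([column, row] in pixels: a listed point, or the origin of a listed thing).
The state is a dict: "time_s": time; "joint_positions": joint angles; "qvel": joint speeds; "tau": joint torques, N m; "position": TCP position; "tcp_rot": TCP orientation; "force": force on the tool from outside, world axes, zero at the start; "moment": the same for the moment, N m; "opening": opening from 0.0 (shut) to 1.0 (fully open); "grasp_force": force on a finger pad.
Only numpy, scipy, OpenCV 4.12 (cv2) and the standard library are available. Lean on these libraries where they do the work, as an engineer would, in place of code of your own. Each camera call takes 0.05 s, during which the arm holds its last target. There are 200 camera calls.

## Working session

There is one attempt and no reset: what is moved stays moved. The work goes in short steps, Python scripts to look and compute and a shell command to move; the robot and the scene stay as the last step left them, time stands still between calls to the robot, and variables do not carry over. Pictures are saved under pics/ and viewed, at most 10 in all, crops included, and the job is handed in when it is done.

```bash
mkdir -p pics
cat > h.py <<'E'
import numpy as np,cv2
from rig import bot,cams,models
def snap(n,save=None):
    im,d=cams.capture(n)
    if save: cv2.imwrite('pics/'+save,im)
    return im,d
def w(cam,p,z=None,depth=None):
    c=cams.calibration(cam);K=np.array(c['mtx']);R=np.array(c['R']);t=np.array(c['t'])
    u=cv2.undistortPoints(np.array([[p]],float),K,np.array(c['dist_coeffs']))[0,0]
    ray=R.T@np.array([u[0],u[1],1.]);o=-R.T@t
    s=depth if z is None else (z-o[2])/ray[2]
    return o+s*ray
def px(cam,X):
    c=cams.calibration(cam)
    return cv2.projectPoints(np.array([X],float),cv2.Rodrigues(np.array(c['R']))[0],np.array(c['t']),np.array(c['mtx']),np.array(c['dist_coeffs']))[0].ravel()
E
python3 - <<'E'
from h import *
np.set_printoptions(precision=4,suppress=True)
for n in('top','side'):
    im,d=snap(n,n+'0.png')
    c=cams.calibration(n);print(n,-np.array(c['R']).T@np.array(c['t']),np.array(c['mtx'])[0,0])
    for q in('module_1_mid','peg_1','drawer_floor','drawer_handle','illuminator','objective','post','oil','tissue_box','slide_box','dish','driver'):
        for r in models.tip_of(q,n)[:5]:
            p=r['position'];dd=d[min(383,max(0,int(round(p[1])))),min(511,max(0,int(round(p[0]))))]
            print(q,round(r['conf'],2),np.round(p,1),w(n,p,depth=dd))
E
```

```text
top [0.4778 0.1093 0.9022] 350.87190914059636
module_1_mid 0.61 [274.  250.9] [0.4363 0.0526 0.0412]
module_1_mid 0.49 [112.9 214.9] [0.5157 0.4608 0.0251]
module_1_mid 0.39 [233.8 118.4] [0.77   0.1594 0.0329]
peg_1 0.87 [248.9 183.5] [0.6003 0.117  0.0418]
peg_1 0.86 [278.8 259.9] [0.416  0.042  0.0583]
peg_1 0.85 [149.7 300.1] [0.3133 0.3475 0.0568]
peg_1 0.6 [170.1 226.2] [0.4906 0.3061 0.0511]
drawer_handle 0.76 [365.  238.4] [ 0.4697 -0.1697  0.0486]
illuminator 0.97 [378.6 135. ] [ 0.7141 -0.1892  0.1059]
objective 0.44 [227.9 218.9] [0.5117 0.1664 0.0443]
post 0.65 [295.  120.6] [0.7618 0.004  0.0504]
oil 0.54 [209.9 282.4] [0.3603 0.204  0.0617]
oil 0.23 [367.9 239.2] [ 0.4678 -0.1773  0.0477]
tissue_box 0.92 [161.1 169.4] [0.6339 0.3409 0.0298]
slide_box 0.77 [234.  116.5] [0.7757 0.1592 0.0311]
slide_box 0.17 [253.7 179.9] [0.6091 0.1053 0.0448]
dish 0.56 [344.9 271.9] [ 0.385  -0.1283  0.016 ]
driver 0.92 [116.1 217.1] [0.5105 0.4541 0.0199]
driver 0.63 [272.9 255.4] [0.4257 0.0555 0.0466]
side [0.0924 0.6427 0.8856] 441.9567421856492
module_1_mid 0.89 [308.  223.6] [0.41
[... 386 characters left out ...]
1 [306.2 222.8] [0.4157 0.0761 0.0435]
drawer_handle 0.8 [343.8 157.8] [ 0.4739 -0.1671  0.0459]
illuminator 0.88 [283.4 117.5] [ 0.6636 -0.1349  0.0988]
objective 0.65 [251.8 234.1] [0.5016 0.1744 0.0177]
post 0.6 [218.7 149. ] [0.7675 0.0194 0.02  ]
oil 0.72 [250.  237.2] [0.5016 0.1808 0.0115]
oil 0.71 [312.5 216.2] [0.4175 0.0483 0.0413]
oil 0.58 [294. 284.] [0.3417 0.2129 0.0198]
tissue_box 0.71 [162.2 250.2] [0.6191 0.3531 0.0275]
slide_box 0.66 [175.2 175.5] [0.7728 0.1767 0.0299]
slide_box 0.3 [282.2 118.6] [ 0.663  -0.1289  0.0989]
slide_box 0.16 [360.7 191. ] [ 0.3842 -0.1227  0.0158]
dish 0.71 [359.1 193.2] [ 0.3833 -0.114   0.0151]
driver 0.96 [153.2 320.3] [0.5061 0.476  0.017 ]
```

View pics/top0.png

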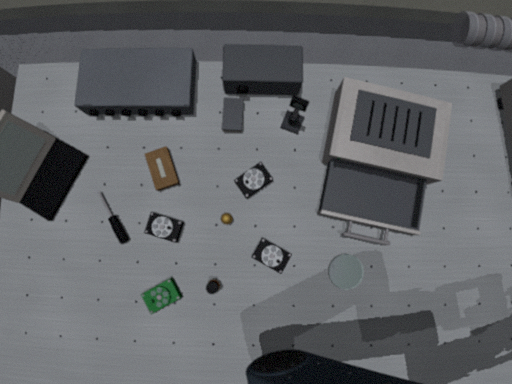

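View pics/side0.png

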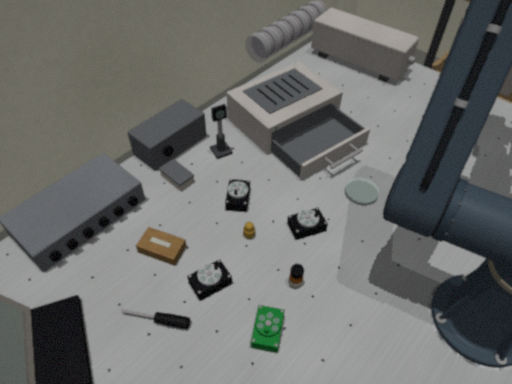

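The pictures show three black modules: A at top (254,180)/side (238,193), B at top (271,255)/side (308,222), and C at top (164,227)/side (209,278). The green look-alike is at top (161,296)/side (268,328) and is excluded. The drawer is at top (372,193). Next I check a close crop of the three.

Run:
```python
from h import *
t=cv2.imread('pics/top0.png');s=cv2.imread('pics/side0.png')
def crop(im,c,r=28,k=260):
    x,y=c;return cv2.resize(im[y-r:y+r,x-r:x+r],(k,k),interpolation=cv2.INTER_CUBIC)
a=np.hstack([crop(t,c) for c in((254,180),(271,255),(164,227))]);b=np.hstack([crop(s,c) for c in((238,193),(308,222),(209,278))])
cv2.imwrite('pics/crop0.png',np.clip(np.vstack([a,b])*1.3,0,255).astype(np.uint8))
```

```text
(no output)
```

View pics/crop0.png

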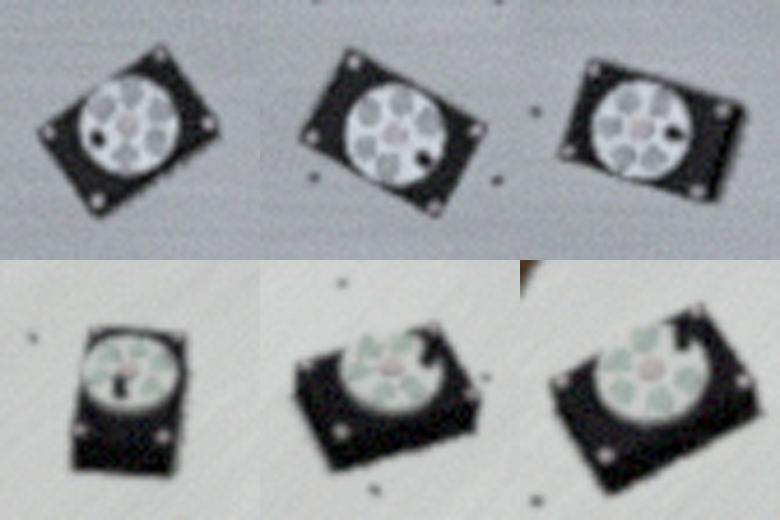

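Three look-alike black modules with silver wheels are confirmed. I measured the peg, hub and screw positions from the crops and now triangulate them.

```bash
cat >> h.py <<'E'
def tri(pt,ps):
    A=[];b=[]
    for cam,p in(('top',pt),('side',ps)):
        o=w(cam,p,depth=0.);d=w(cam,p,depth=1.)-o;d/=np.linalg.norm(d);P=np.eye(3)-np.outer(d,d);A.append(P);b.append(P@o)
    return np.linalg.lstsq(np.vstack(A),np.hstack(b),rcond=None)[0]
E
python3 - <<'E'
from h import *
np.set_printoptions(precision=4,suppress=True)
k=260/56
ct=[(254,180),(271,255),(164,227)];cs=[(238,193),(308,222),(209,278)]
f=lambda c,p:(c[0]-28+p[0]/k-.5+.5/k,c[1]-28+p[1]/k-.5+.5/k)
hubT=[(128,124),(136,136),(121,129)];hubS=[(129,108),(132,107),(132,107)]
pegT=[(98,138),(164,160),(153,132)];pegS=[(122,125),(172,90),(164,74)]
scr=[[(160,55),(209,124),(97,201),(48,132)],[(93,62),(216,130),(175,208),(51,137)],[(74,69),(202,110),(178,190),(48,152)]]
for i in range(3):
    S=np.array([w('top',f(ct[i],p),z=.032) for p in scr[i]])
    v=(S[0:2].mean(0)-S[2:4].mean(0),S[1:3].mean(0)-S[[0,3]].mean(0))
    print('ABC'[i],'hub2v',tri(f(ct[i],hubT[i]),f(cs[i],hubS[i])),'hubtop',w('top',f(ct[i],hubT[i]),z=.044),'peg2v',tri(f(ct[i],pegT[i]),f(cs[i],pegS[i])),'pegtop',w('top',f(ct[i],pegT[i]),z=.053))
    print('  centre',S.mean(0),[ (np.linalg.norm(a),np.degrees(np.arctan2(a[1],a[0]))) for a in v])
t,d=snap('top')
# drawer points from top/side depth
for n,p in (('handleT',(365,238)),):print(n,w('top',p,depth=d[p[1],p[0]]))
# floor patch
import itertools
for p in ((340,185),(400,200),(370,195),(345,205),(405,185)):print(p,w('top',p,depth=d[p[1],p[0]]))
st=bot.read_state();print(st['time_s'],st['tcp_rot'],st['position'])
t=cv2.imread('pics/top0.png');s=cv2.imread('pics/side0.png')
a=cv2.resize(t[155:255,310:435],(500,400),interpolation=cv2.INTER_CUBIC)
b=cv2.resize(s[95:185,255:380],(300,216))
a=np.hstack([a,cv2.copyMakeBorder(b,0,184,0,0,0)]);cv2.imwrite('pics/dr.png',np.clip(a*1.3,0,255).astype(np.uint8))
E
```

```text
A hub2v [0.6129 0.1065 0.0442] hubtop [0.6132 0.1067 0.044 ] peg2v [0.6039 0.122  0.0502] pegtop [0.604  0.1223 0.053 ]
  centre [0.613  0.1062 0.032 ] [(np.float64(0.07376945262100974), np.float64(-54.04473586221809)), (np.float64(0.04607410468399797), np.float64(-143.81491101873775))]
B hub2v [0.4242 0.0576 0.0425] hubtop [0.4243 0.0577 0.044 ] peg2v [0.412  0.043  0.0536] pegtop [0.4129 0.0436 0.053 ]
  centre [0.4245 0.0582 0.032 ] [(np.float64(0.04579412056439588), np.float64(-27.78889252198615)), (np.float64(0.07477646662044368), np.float64(-118.21333134628668))]
C hub2v [0.4894 0.3283 0.0441] hubtop [0.4897 0.3286 0.044 ] peg2v [0.4877 0.309  0.0521] pegtop [0.4885 0.3094 0.053 ]
  centre [0.4893 0.3294 0.032 ] [(np.float64(0.04534710674471571), np.float64(-14.84602250281681)), (np.float64(0.07349164736469932), np.float64(-105.23739694894165))]
handleT [ 0.4707 -0.1699  0.0481]
(340, 185) [ 0.6055 -0.1179  0.012 ]
(400, 200) [ 0.5695 -0.2766  0.0124]
(370, 195) [ 0.5809 -0.1959  0.0138]
(345, 205) [ 0.5537 -0.1295  0.015 ]
(405, 185) [ 0.6088 -0.2902  0.0154]
1.35 [[ 0.9227  0.3855 -0.    ]
 [ 0.3855 -0.9227 -0.    ]
 [-0.      0.     -1.    ]] [ 0.241  -0.5767  0.2476]
```

View pics/dr.png

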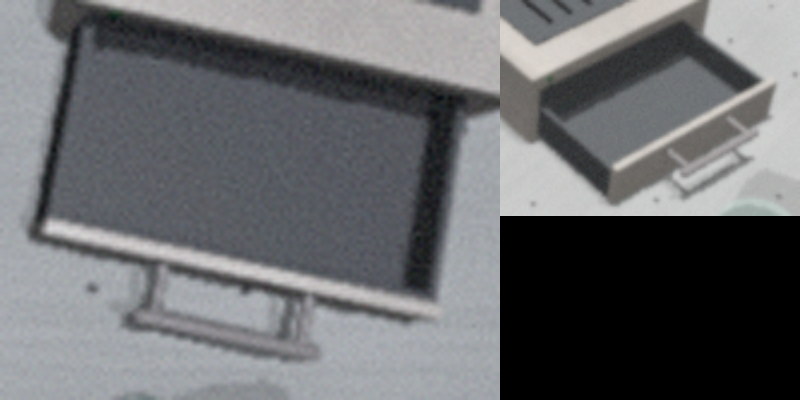

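Measurements agree with the text: hubs at about 44 mm and pegs at about 52 mm. The drawer crop shows an empty tray, with the front rim running from about (320,212) to (419,232) and the handle at about (365,239). I start with module B, pushing anticlockwise with closed fingers, because the tool yaw of 22.7° already suits it.

```bash
python3 -m handwheel '[[0.17,0.30,-0.05,0,0,0],[0.17,0.30,-0.05,0,0,0],[0.17,0.30,-0.05,0,0,0],[0.17,0.30,-0.05,0,0,0],[0.17,0.30,-0.05,0,0,0],[0.17,0.30,-0.05,0,0,0],[0.17,0.30,-0.05,0,0,0],[0.17,0.30,-0.05,0,0,0]]' -1
python3 - <<'E'
from h import *
np.set_printoptions(precision=4,suppress=True)
P=[w('top',p,z=.060) for p in((319.5,212),(418.5,232.5))];print('panel top ends',P,'len',np.linalg.norm(P[1]-P[0]))
H=[w('top',p,z=.045) for p in((342.5,235),(388.5,243))];print('handle ends',H,np.mean(H,0))
for d in(P,H):
    v=d[0]-d[1];print('drawer y yaw',np.degrees(np.arctan2(v[1],v[0])))
G=[w('top',p,z=.104) for p in((331,157),(441,179))];print('housing front top',G)
E
```

```text
time_s: 2.02
position: [0.4044, -0.2881, 0.1998]
tcp_rot: [[0.923, 0.385, 0.001], [0.385, -0.923, -0.001], [0.0, 0.001, -1.0]]
force: [0.7, 0.1, -0.6]
opening: 0.481
grasp_force: 0.0
panel top ends [array([ 0.5318, -0.0549,  0.06  ]), array([ 0.4852, -0.3015,  0.06  ])] len 0.25096186219388655
handle ends [array([ 0.4774, -0.1147,  0.045 ]), array([ 0.4589, -0.2304,  0.045 ])] [ 0.4681 -0.1725  0.045 ]
drawer y yaw 79.29657439972003
drawer y yaw 80.93538261588562
housing front top [array([ 0.658, -0.074,  0.104]), array([ 0.6121, -0.3413,  0.104 ])]
```

```bash
python3 -m handwheel '[[-0.02,0.306,-0.07,0,0,0],[-0.02,0.306,-0.07,0,0,0],[-0.02,0.306,-0.07,0,0,0],[-0.02,0.306,-0.07,0,0,0],[-0.02,0.306,-0.07,0,0,0],[-0.02,0.306,-0.07,0,0,0],[-0.02,0.306,-0.07,0,0,0],[-0.02,0.306,-0.07,0,0,0]]' -1
python3 -m handwheel '[[0,0,-0.03,0,0,0],[0,0,-0.054,0,0,0],[0,0,-0.054,0,0,0],[0,0,-0.054,0,0,0],[0,0,-0.054,0,0,0],[0,0,-0.054,0,0,0],[0,0,-0.054,0,0,0],[0,0,-0.054,0,0,0]]' -1
```

```text
time_s: 2.68
position: [0.3816, 0.0196, 0.1292]
tcp_rot: [[0.922, 0.387, -0.003], [0.387, -0.922, 0.001], [-0.002, -0.002, -1.0]]
force: [-0.3, 0.3, 0.2]
opening: 0.007
grasp_force: 0.0
time_s: 3.35
position: [0.3843, 0.0159, 0.0767]
tcp_rot: [[0.923, 0.385, 0.002], [0.385, -0.923, -0.001], [0.002, 0.002, -1.0]]
force: [-0.4, -0.1, -0.6]
opening: 0.003
grasp_force: 0.0
```

```bash
cat >> h.py <<'E'
def peg(cam,hub,im=None):
    im=cv2.cvtColor(snap(cam)[0] if im is None else im,cv2.COLOR_BGR2GRAY).astype(np.float32)
    im=cv2.GaussianBlur(im,(0,0),0.8)
    A=np.arange(0,360,4);v=[]
    for a in A:
        u=px(cam,[hub[0]+.019*np.cos(np.radians(a)),hub[1]+.019*np.sin(np.radians(a)),.052])
        v.append(cv2.getRectSubPix(im,(1,1),tuple(map(float,u)))[0,0])
    i=int(np.argmin(v));return int(A[i]),int(v[i]),int(np.median(v))
E
python3 -m handwheel '[[0.0067,0.0126,-0.003,0,0,0],[0.0067,0.0126,-0.003,0,0,0],[0.0067,0.0126,-0.003,0,0,0],[0.0159,0.0165,-0.003,0,0,0],[0.0344,0.0242,-0.003,0,0,0],[0.0477,0.0298,-0.003,0,0,0],[0.0477,0.0298,-0.003,0,0,0],[0.0477,0.0298,0.05,0,0,0]]' -1
python3 -m handwheel '[[0.05,0.03,0.08,0,0,0],[0.05,0.07,0.10,0,0,0],[0.06,0.11,0.10,0,0,0.06],[0.07,0.15,0.10,0,0,0.12],[0.08,0.19,0.10,0,0,0.18],[0.09,0.23,0.10,0,0,0.24],[0.09,0.26,0.10,0,0,0.29],[0.09,0.26,0.10,0,0,0.29]]' -1
python3 - <<'E'
from h import *
for i in range(6):print(bot.read_state()['time_s'],peg('side',(.4243,.0577)))
im=snap('top','b1.png')[0];print(peg('top',(.4243,.0577),im))
print(bot.read_state()['position'])
E
```

```text
time_s: 4.02
position: [0.4274, 0.0465, 0.1069]
tcp_rot: [[0.922, 0.386, -0.02], [0.386, -0.923, 0.003], [-0.017, -0.01, -1.0]]
force: [0.1, -0.1, -0.1]
opening: 0.005
grasp_force: 0.0
time_s: 4.68
position: [0.5212, 0.3093, 0.2146]
tcp_rot: [[0.556, 0.831, 0.001], [0.831, -0.556, 0.001], [0.001, -0.0, -1.0]]
force: [-0.2, -0.4, 0.6]
opening: 0.006
grasp_force: 0.0
4.6833 (184, 29, 136)
4.7333 (184, 31, 135)
4.7833 (184, 30, 135)
4.8333 (184, 29, 148)
4.8833 (184, 31, 148)
4.9333 (184, 30, 148)
(212, 30, 100)
[0.52071617 0.30441045 0.21399042]
```

Run:
```python
from h import *
s,_=snap('side');t=cv2.imread('pics/b1.png')
f=lambda im,c:cv2.resize(im[c[1]-40:c[1]+40,c[0]-40:c[0]+40],(400,400),interpolation=cv2.INTER_CUBIC)
cv2.imwrite('pics/b1c.png',np.clip(np.hstack([f(t,(271,255)),f(s,(308,222))])*1.3,0,255).astype(np.uint8))
```

```text
(no output)
```

View pics/b1c.png

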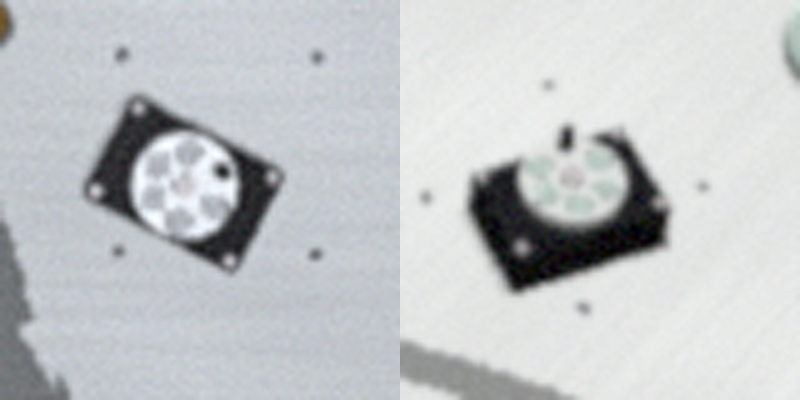

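The crop shows B at top (267,251), displaced about 15 mm, with its peg now around -72° and apparently still. I refine the tracker to confirm this, and move to C meanwhile.

```bash
cat >> h.py <<'E'
from scipy.ndimage import map_coordinates
def wheel(cam,hub,rng=.03,im=None):
    im=cv2.cvtColor(snap(cam)[0] if im is None else im,cv2.COLOR_BGR2GRAY).astype(np.float32)
    c=cams.calibration(cam);rv=cv2.Rodrigues(np.array(c['R']))[0];K=np.array(c['mtx']);t=np.array(c['t']);D=np.array(c['dist_coeffs'])
    samp=lambda P:(lambda q:map_coordinates(im,[q[:,1],q[:,0]],order=1))(cv2.projectPoints(P,rv,t,K,D)[0].reshape(-1,2))
    th=np.radians(np.arange(0,360,12));ring=lambda h,r,z,a=th:np.c_[h[0]+r*np.cos(a),h[1]+r*np.sin(a),np.full(len(a),z)]
    best=None
    for step,R in((.004,rng),(.001,.004)):
        c0=np.array(hub if best is None else best[1]);g=np.arange(-R,R+1e-9,step);best=None
        for x in g:
            for y in g:
                h=c0+[x,y];s=np.median(samp(ring(h,.024,.042)))+np.mean(samp(ring(h,.010,.042)))-np.median(samp(ring(h,.029,.036)))
                if best is None or s>best[0]:best=(s,h)
    h=best[1];a=np.radians(np.arange(0,360,3))
    v=samp(ring(h,.019,.052,a))+samp(ring(h,.019,.047,a))+samp(ring(h,.017,.056,a));i=int(np.argmin(v))
    return np.round(h,4).tolist(),int(np.degrees(a[i])),int(v[i]/3),int(np.median(v)/3)
E
python3 - <<'E'
from h import *
a,_=snap('side');t,_=snap('top');b,_=snap('side')
print(wheel('top',(.4243,.0577),.03,cv2.imread('pics/top0.png')),'was -129')
print('B',wheel('top',(.43,.065),.03,t),wheel('side',(.43,.065),.03,a),wheel('side',(.43,.065),.03,b))
print('A0',wheel('top',(.613,.1066),.02,t));print('C0',wheel('top',(.4895,.3285),.02,cv2.imread('pics/top0.png')))
E
python3 -m handwheel '[[-0.043,-0.019,-0.03,0,0,0],[-0.043,-0.019,-0.06,0,0,0],[-0.043,-0.019,-0.10,0,0,0],[-0.043,-0.019,-0.14,0,0,0],[-0.043,-0.019,-0.14,0,0,0],[-0.043,-0.019,-0.14,0,0,0],[-0.043,-0.019,-0.14,0,0,0],[-0.043,-0.019,-0.14,0,0,0]]' -1
```

```text
([0.4243, 0.0587], 234, 28, 124) was -129
B ([0.434, 0.068], 9, 53, 149) ([0.434, 0.07], 342, 55, 156) ([0.434, 0.069], 36, 54, 158)
A0 ([0.613, 0.1066], 119, 52, 146)
C0 ([0.4895, 0.3305], 267, 59, 131)
time_s: 5.9
position: [0.4807, 0.2879, 0.0775]
tcp_rot: [[0.561, 0.828, 0.006], [0.828, -0.561, 0.002], [0.005, 0.004, -1.0]]
force: [-0.0, -0.4, -0.0]
opening: 0.006
grasp_force: 0.0
```

B is still turning at about 9 rad/s (342→9→36° in 0.05 s steps), so it is free. Next I push C.

Run:
```python
from h import *
t,_=snap('top');print(bot.read_state()['position'])
print('B',wheel('side',(.434,.069),.006),wheel('side',(.434,.069),.006))
print(bot.read_state()['position'])
```

```text
[0.48057559 0.28791137 0.07765267]
B ([0.434, 0.069], 0, 71, 179) ([0.434, 0.069], 24, 76, 179)
[0.47997369 0.28776934 0.07722516]
```

```bash
python3 -m handwheel '[[-0.0025,-0.0015,-0.004,0,0,0],[-0.0025,-0.0015,-0.004,0,0,0],[0.002,0.0051,-0.004,0,0,0],[0.0048,0.0093,-0.004,0,0,0],[0.011,0.0184,-0.004,0,0,0],[0.0211,0.0333,-0.004,0,0,0],[0.0228,0.0358,-0.004,0,0,0],[0.0228,0.0358,0.05,0,0,0]]' -1
python3 -m handwheel '[[0.0,0.0,0.06,0,0,0],[0.02,-0.03,0.08,0,0,0.05],[0.04,-0.06,0.08,0,0,0.11],[0.06,-0.09,0.08,0,0,0.17],[0.08,-0.12,0.08,0,0,0.23],[0.095,-0.15,0.08,0,0,0.29],[0.096,-0.175,0.08,0,0,0.297],[0.096,-0.175,0.08,0,0,0.297]]' -1
python3 - <<'E'
from h import *
F=[snap(c)[0] for c in('side','side','side','top')]
print(bot.read_state()['position'],bot.read_state()['time_s'])
print('C',[wheel(c,(.4895,.329),.03,f) for c,f in zip(('side','side','side','top'),F)])
print('B',[wheel('side',(.434,.069),.006,f) for f in F[:3]])
E
```

```text
time_s: 6.72
position: [0.4968, 0.3218, 0.1032]
tcp_rot: [[0.56, 0.829, -0.017], [0.829, -0.56, -0.007], [-0.015, -0.01, -1.0]]
force: [-1.0, -1.2, -1.0]
opening: 0.005
grasp_force: 0.0
time_s: 7.38
position: [0.5984, 0.1432, 0.1919]
tcp_rot: [[0.005, 1.0, 0.0], [1.0, -0.005, -0.002], [-0.002, 0.0, -1.0]]
force: [-0.2, 0.7, 0.4]
opening: 0.007
grasp_force: 0.0
[0.59661997 0.1488245  0.19188863] 7.5833
C [([0.4885, 0.338], 228, 58, 160), ([0.4895, 0.338], 255, 42, 161), ([0.4895, 0.338], 291, 39, 161), ([0.4725, 0.35], 66, 27, 156)]
B [([0.433, 0.071], 78, 39, 133), ([0.433, 0.071], 87, 39, 134), ([0.433, 0.07], 96, 39, 135)]
```

C is spinning at about 10 rad/s, so it is free. A should be the binding one, and I push it to confirm.

```bash
python3 -m handwheel '[[0.0076,0.0,-0.03,0,0,-0.07],[0.0076,0.0,-0.06,0,0,-0.07],[0.0076,0.0,-0.09,0,0,-0.07],[0.0076,0.0,-0.119,0,0,-0.07],[0.0076,0.0,-0.119,0,0,-0.07],[0.0076,0.0,-0.119,0,0,-0.07],[0.0076,0.0,-0.119,0,0,-0.07],[0.0076,0.0,-0.119,0,0,-0.07]]' -1
```

```text
time_s: 8.25
position: [0.6062, 0.1487, 0.0753]
tcp_rot: [[0.14, 0.99, 0.004], [0.99, -0.14, 0.0], [0.001, 0.004, -1.0]]
force: [0.6, 0.7, 0.3]
opening: 0.002
grasp_force: 0.0
```

```bash
python3 -m handwheel '[[-0.002,-0.0005,-0.002,0,0,0],[-0.003,-0.0074,-0.002,0,0,0],[-0.0043,-0.0163,-0.002,0,0,0],[-0.0065,-0.0322,-0.002,0,0,0],[-0.008,-0.0431,-0.002,0,0,0],[-0.008,-0.0431,-0.002,0,0,0],[-0.008,-0.0431,0.04,0,0,0],[-0.008,-0.0431,0.08,0,0,0]]' -1
python3 -m handwheel '[[-0.03,-0.0,0.06,0,0,0],[-0.06,-0.02,0.06,0,0,-0.05],[-0.10,-0.03,0.06,0,0,-0.1],[-0.13,-0.04,0.06,0,0,-0.17],[-0.16,-0.04,0.06,0,0,-0.17],[-0.165,-0.04,0.06,0,0,-0.17],[-0.165,-0.04,0.06,0,0,-0.17],[-0.165,-0.04,0.06,0,0,-0.17]]' 1
python3 - <<'E'
from h import *
F=[(c,snap(c,c+'2.png')[0]) for c in('top','side','top','side')]
print('A',[wheel(c,(.613,.104),.03,f) for c,f in F])
print('C',[wheel(c,(.4895,.338),.01,f) for c,f in F])
t,s=F[2][1],F[3][1]
f=lambda im,c:cv2.resize(im[c[1]-28:c[1]+28,c[0]-28:c[0]+28],(260,260),interpolation=cv2.INTER_CUBIC)
cv2.imwrite('pics/c2.png',np.clip(np.vstack([np.hstack([f(t,c) for c in((254,180),(268,251),(162,225))]),np.hstack([f(s,c) for c in((238,193),(306,219),(209,275))])])*1.3,0,255).astype(np.uint8))
E
```

```text
time_s: 8.92
position: [0.5947, 0.1038, 0.1504]
tcp_rot: [[0.142, 0.99, -0.008], [0.99, -0.142, -0.0], [-0.001, -0.008, -1.0]]
force: [0.9, 0.6, -0.4]
opening: 0.006
grasp_force: 0.0
time_s: 9.58
position: [0.4334, 0.0644, 0.2137]
tcp_rot: [[0.463, 0.886, 0.004], [0.886, -0.463, -0.0], [0.001, 0.003, -1.0]]
force: [0.3, 0.5, 0.3]
opening: 0.526
grasp_force: 0.0
A [([0.617, 0.089], 192, 51, 138), ([0.62, 0.087], 192, 75, 115), ([0.617, 0.089], 192, 49, 138), ([0.619, 0.087], 189, 66, 114)]
C [([0.4895, 0.34], 171, 30, 144), ([0.4875, 0.342], 189, 40, 145), ([0.4895, 0.34], 195, 51, 141), ([0.4885, 0.338], 204, 42, 144)]
```

View pics/c2.png

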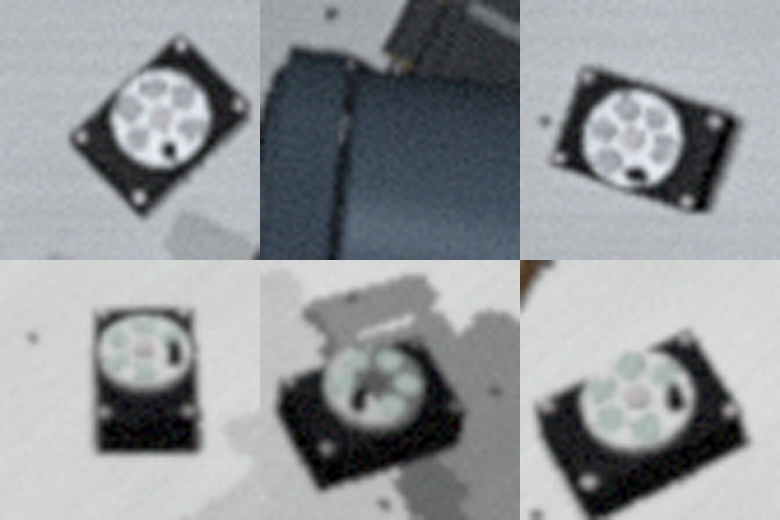

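The top-left crop shows A shifted and at rest with its peg at 192°, so A binds. Its wheel has only turned about 59° relative to its block, short of the 1.2 rad needed. I give it a gentler second push, more tangential this time.

```bash
python3 -m handwheel '[[0.14,0.034,-0.01,0,0,0.695],[0.14,0.034,-0.01,0,0,0.695],[0.14,0.034,-0.01,0,0,0.695],[0.14,0.034,-0.01,0,0,0.695],[0.14,0.034,-0.02,0,0,0.695],[0.14,0.034,-0.03,0,0,0.695],[0.14,0.034,-0.03,0,0,0.695],[0.14,0.034,-0.03,0,0,0.695]]' -1
python3 -m handwheel '[[0.005,0,0,0,0,0.195],[0.005,0,-0.03,0,0,0.195],[0.005,0,-0.06,0,0,0.195],[0.005,0,-0.085,0,0,0.195],[0.005,0,-0.11,0,0,0.195],[0.005,0,-0.11,0,0,0.195],[0.005,0,-0.11,0,0,0.195],[0.005,0,-0.11,0,0,0.195]]' -1
python3 - <<'E'
from h import *
k=260/56;f=lambda c,p:(c[0]-28+p[0]/k-.5+.5/k,c[1]-28+p[1]/k-.5+.5/k)
for n,c,z in(('A',(254,180),[(181,45),(240,105),(140,198),(82,136)]),('C',(162,225),[(67,76),(196,121),(168,201),(40,157)])):
    S=np.array([w('top',f(c,p),z=.032) for p in z]);a=S[0]+S[1]-S[2]-S[3];b=S[1]+S[2]-S[0]-S[3]
    print(n,S.mean(0).round(4),[(np.linalg.norm(v)/2,np.degrees(np.arctan2(v[1],v[0]))) for v in(a,b)])
E
```

```text
time_s: 10.45
position: [0.5721, 0.0991, 0.1814]
tcp_rot: [[-0.502, 0.865, -0.002], [0.865, 0.502, 0.0], [0.001, -0.002, -1.0]]
force: [-0.1, 0.4, 0.0]
opening: 0.277
grasp_force: 0.0
time_s: 11.12
position: [0.5779, 0.099, 0.0736]
tcp_rot: [[-0.789, 0.614, 0.002], [0.614, 0.789, -0.0], [-0.001, 0.001, -1.0]]
force: [-0.7, 0.6, -0.1]
opening: 0.007
grasp_force: 0.0
A [0.6172 0.0889 0.032 ] [(np.float64(0.073851386114811), np.float64(-45.83597247182353)), (np.float64(0.045923443759956016), np.float64(-135.48065613860885))]
C [0.4895 0.3387 0.032 ] [(np.float64(0.04526172680039779), np.float64(-16.65835555535334)), (np.float64(0.07423697822228487), np.float64(-107.22655417577566))]
```

```bash
python3 -m handwheel '[[0.0073,-0.0063,0,0,0,0],[0.0152,-0.0124,0,0,0,0],[0.0231,-0.0186,0,0,0,0],[0.031,-0.0247,0,0,0,0],[0.031,-0.0247,0,0,0,0],[0.031,-0.0247,0.04,0,0,0],[0.031,-0.0247,0.08,0,0,0],[0.031,-0.0247,0.11,0,0,0]]' -1
python3 -m handwheel '[[-0.12,0.264,0.01,0,0,-0.602],[-0.12,0.264,0.01,0,0,-0.602],[-0.12,0.264,0.01,0,0,-0.602],[-0.12,0.264,0.01,0,0,-0.602],[-0.12,0.264,0.01,0,0,-0.602],[-0.12,0.264,0.01,0,0,-0.602],[-0.12,0.264,0.01,0,0,-0.602],[-0.12,0.264,0.01,0,0,-0.602]]' 1
python3 - <<'E'
from h import *
t,_=snap('top','t3.png');s,_=snap('side','s3.png')
for n,h in(('A',(.62,.083)),('B',(.433,.069))):print(n,[wheel(c,h,.03,f) for c,f in(('top',t),('side',s))])
f=lambda im,c:cv2.resize(im[c[1]-28:c[1]+28,c[0]-28:c[0]+28],(260,260),interpolation=cv2.INTER_CUBIC)
cv2.imwrite('pics/c3.png',np.clip(np.hstack([f(t,(258,183)),f(t,(268,251)),f(s,(250,193))])*1.3,0,255).astype(np.uint8))
print(bot.read_state()['position'],bot.read_state()['tcp_rot'][0])
E
```

```text
time_s: 11.78
position: [0.609, 0.0733, 0.1852]
tcp_rot: [[-0.789, 0.615, 0.002], [0.615, 0.789, -0.001], [-0.002, 0.001, -1.0]]
force: [0.1, -0.1, 0.9]
opening: 0.011
grasp_force: 0.0
time_s: 12.45
position: [0.486, 0.342, 0.1937]
tcp_rot: [[0.047, 0.999, 0.001], [0.999, -0.047, 0.002], [0.002, 0.001, -1.0]]
force: [0.1, -1.1, -0.1]
opening: 0.524
grasp_force: 0.0
A [([0.619, 0.085], 285, 48, 143), ([0.653, 0.113], 237, 86, 166)]
B [([0.434, 0.068], 300, 51, 142), ([0.434, 0.07], 294, 51, 165)]
[0.48690574 0.34052995 0.19359276] [0.04029661 0.99918639 0.00165626]
```

View pics/c3.png

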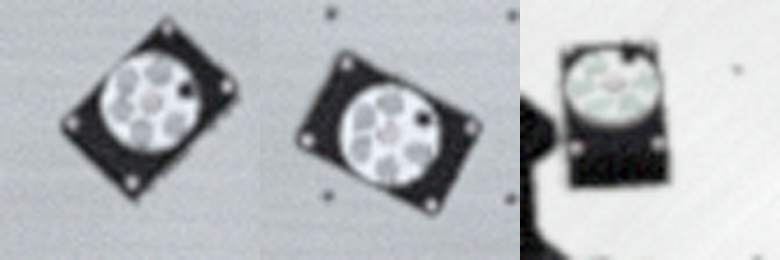

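A is now at (0.619,0.085) with its peg at 285°, i.e. about 2.6 rad turned. B is clearly visible at top (267,250). Next I grasp C.

```bash
python3 -m handwheel '[[0.0026,-0.0018,-0.03,0,0,-0.13],[0.0026,-0.0018,-0.06,0,0,-0.13],[0.0026,-0.0018,-0.09,0,0,-0.13],[0.0026,-0.0018,-0.12,0,0,-0.13],[0.0026,-0.0018,-0.145,0,0,-0.13],[0.0026,-0.0018,-0.165,0,0,-0.13],[0.0026,-0.0018,-0.165,0,0,-0.13],[0.0026,-0.0018,-0.165,0,0,-0.13]]' 1
python3 -m handwheel '[[0,0,0,0,0,0],[0,0,0,0,0,0],[0,0,0,0,0,0],[0,0,0,0,0,0],[0,0,0,0,0,0],[0,0,0,0,0,0],[0,0,0,0,0,0],[0,0,0,0,0,0]]' -1
python3 - <<'E'
from h import *
k=260/56;f=lambda c,p:(c[0]-28+p[0]/k-.5+.5/k,c[1]-28+p[1]/k-.5+.5/k)
S=np.array([w('top',f((268,251),p),z=.032) for p in[(87,64),(214,128),(172,205),(47,140)]]);a=S[0]+S[1]-S[2]-S[3];b=S[1]+S[2]-S[0]-S[3]
print('B',S.mean(0).round(4),[(np.linalg.norm(v)/2,np.degrees(np.arctan2(v[1],v[0]))) for v in(a,b)])
E
```

```text
time_s: 13.22
position: [0.4919, 0.3349, 0.0276]
tcp_rot: [[0.298, 0.954, 0.001], [0.954, -0.298, -0.001], [-0.0, 0.001, -1.0]]
force: [-0.9, 0.4, 0.2]
opening: 0.997
grasp_force: 0.0
time_s: 13.88
position: [0.4902, 0.3364, 0.0282]
tcp_rot: [[0.299, 0.954, -0.0], [0.954, -0.299, -0.0], [-0.0, -0.0, -1.0]]
force: [-1.3, 0.0, 1.6]
opening: 0.642
grasp_force: 30.0
B [0.4341 0.0677 0.032 ] [(np.float64(0.045711254875505515), np.float64(-27.438402635905422)), (np.float64(0.0747685737216403), np.float64(-115.94146300325625))]
```

```bash
python3 -m handwheel '[[0,0,0.04,0,0,-0.05],[0,0,0.08,0,0,-0.1],[0,-0.01,0.12,0,0,-0.16],[0.07,-0.583,0.15,0,0,-0.721],[0.07,-0.583,0.15,0,0,-0.721],[0.07,-0.583,0.15,0,0,-0.721],[0.07,-0.583,0.15,0,0,-0.721],[0.07,-0.583,0.15,0,0,-0.721]]' -1
```

```text
time_s: 14.55
position: [0.5142, 0.1182, 0.1581]
tcp_rot: [[0.95, 0.311, -0.003], [0.311, -0.95, -0.0], [-0.002, -0.001, -1.0]]
force: [1.7, 0.3, -5.9]
opening: 0.639
grasp_force: 30.0
```

Run:
```python
from h import *
s=bot.read_state();p=np.array(s['position']);R=np.array(s['tcp_rot']);y=np.degrees(np.arctan2(R[1,0],R[0,0]))
print(p,y,'delta',np.array([.5606,-.2461,.1788])-p,'wz',np.radians(-10-y)/2,s['opening'],s['grasp_force'])
```

```text
[0.51420162 0.11821702 0.15805288] 18.13854752730946 delta [ 0.04639838 -0.36431702  0.02074712] wz -0.24555515054022956 0.6389724776414811 29.985025646165013
```

```bash
python3 -m handwheel '[[0.046,-0.355,0.01,0,0,-0.246],[0.046,-0.355,0.01,0,0,-0.246],[0.046,-0.355,0.01,0,0,-0.246],[0.046,-0.355,0.01,0,0,-0.246],[0.046,-0.355,0.01,0,0,-0.246],[0.046,-0.355,0.01,0,0,-0.246],[0.046,-0.355,0.01,0,0,-0.246],[0.046,-0.355,0.01,0,0,-0.246]]' -1
python3 -m handwheel '[[0,-0.01,-0.02,0,0,0],[0,-0.01,-0.02,0,0,0],[0,-0.01,-0.02,0,0,0],[0,-0.01,-0.02,0,0,0],[0,-0.01,-0.02,0,0,0],[0,-0.01,-0.02,0,0,0],[0,-0.01,-0.02,0,0,0],[0,-0.01,-0.02,0,0,0]]' -1
python3 - <<'E'
from h import *
snap('top','t4.png');im=cv2.imread('pics/t4.png');cv2.imwrite('pics/t4c.png',np.clip(cv2.resize(im[130:270,290:450],(640,560))*1.3,0,255).astype(np.uint8))
s=bot.read_state();p=np.array(s['position']);R=np.array(s['tcp_rot']);y=np.degrees(np.arctan2(R[1,0],R[0,0]))
print(p,y,'delta',np.array([.5606,-.2461,.041])-p,'wz',np.radians(-10-y)/2,s['opening'],s['grasp_force'])
E
```

```text
time_s: 15.22
position: [0.5571, -0.212, 0.1667]
tcp_rot: [[0.986, -0.17, -0.003], [-0.17, -0.986, 0.002], [-0.003, -0.001, -1.0]]
force: [1.4, 0.6, -5.1]
opening: 0.637
grasp_force: 30.0
time_s: 15.88
position: [0.5587, -0.2198, 0.1487]
tcp_rot: [[0.986, -0.168, 0.001], [-0.168, -0.986, -0.0], [0.001, 0.0, -1.0]]
force: [0.2, -0.0, -6.1]
opening: 0.642
grasp_force: 30.0
[ 0.55867495 -0.22001767  0.1486543 ] -9.691794398014268 delta [ 0.00192505 -0.02608233 -0.1076543 ] wz -0.0026896012638710945 0.6410527168278154 29.993451442569494
```

View pics/t4c.png

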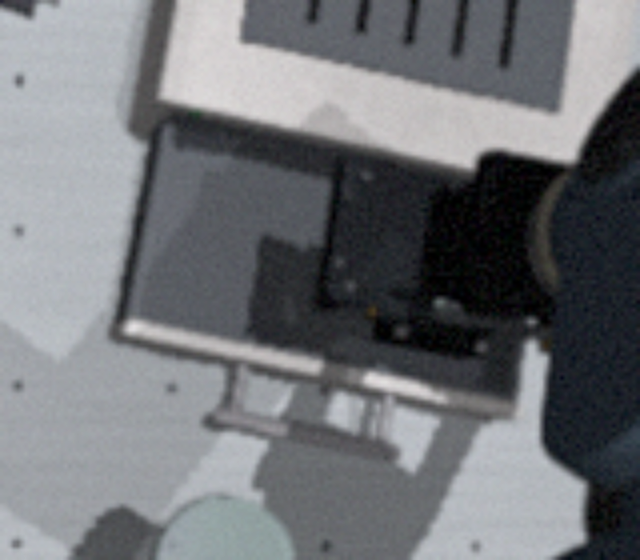

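The crop shows the module over the right half of the tray, aligned with the front panel and clear of the housing. I lower it now.

```bash
python3 -m handwheel '[[0.002,-0.026,-0.01,0,0,0],[0.002,-0.026,-0.03,0,0,0],[0.002,-0.026,-0.05,0,0,0],[0.002,-0.026,-0.07,0,0,0],[0.002,-0.026,-0.085,0,0,0],[0.002,-0.026,-0.098,0,0,0],[0.002,-0.026,-0.098,0,0,0],[0.002,-0.026,-0.098,0,0,0]]' -1
```

```text
time_s: 16.6
position: [0.5602, -0.2463, 0.0497]
tcp_rot: [[0.986, -0.169, -0.001], [-0.169, -0.986, 0.001], [-0.001, -0.0, -1.0]]
force: [0.1, -0.1, -5.5]
opening: 0.642
grasp_force: 30.0
```

Now the final 9 mm, then release partly (opening about 67 mm, value 0.54) and lift.

```bash
python3 -m handwheel '[[0,0,-0.003,0,0,0],[0,0,-0.006,0,0,0],[0,0,-0.009,0,0,0],[0,0,-0.009,0,0,0],[0,0,-0.009,0,0,0],[0,0,-0.009,0,0,0],[0,0,-0.009,0,0,0],[0,0,-0.009,0,0,0]]' -1
python3 -m handwheel '[[0,0,0,0,0,0],[0,0,0,0,0,0],[0,0,0,0,0,0],[0,0,0.02,0,0,0],[0,0,0.05,0,0,0],[0,0,0.08,0,0,0],[0,0,0.11,0,0,0],[0,0,0.13,0,0,0]]' 0.54
```

```text
time_s: 17.27
position: [0.5605, -0.2467, 0.0414]
tcp_rot: [[0.986, -0.169, 0.0], [-0.169, -0.986, -0.0], [0.0, 0.0, -1.0]]
force: [0.4, -0.1, -6.0]
opening: 0.642
grasp_force: 30.0
time_s: 17.93
position: [0.5617, -0.2474, 0.1749]
tcp_rot: [[0.986, -0.169, 0.004], [-0.169, -0.986, -0.003], [0.005, 0.002, -1.0]]
force: [0.1, -0.5, -0.1]
opening: 0.767
grasp_force: 0.0
```

```bash
python3 -m handwheel '[[-0.127,0.315,0.02,0,0,0.635],[-0.127,0.315,0.02,0,0,0.635],[-0.127,0.315,0.02,0,0,0.635],[-0.127,0.315,0.02,0,0,0.635],[-0.127,0.315,0.02,0,0,0.635],[-0.127,0.315,0.02,0,0,0.635],[-0.127,0.315,0.02,0,0,0.635],[-0.127,0.315,0.02,0,0,0.635]]' 1
python3 - <<'E'
from h import *
t,_=snap('top','t5.png');sd,_=snap('side');print(wheel('side',(.434,.068),.015,sd))
s=bot.read_state();p=np.array(s['position']);R=np.array(s['tcp_rot']);y=np.degrees(np.arctan2(R[1,0],R[0,0]))
print(p,y,'delta',np.array([.4341,.0680,.028])-p,'wz',np.radians(63.3-y)/2,s['opening'])
cv2.imwrite('pics/t5c.png',np.clip(np.hstack([cv2.resize(t[130:260,300:430],(400,400)),cv2.resize(sd[90:190,250:380],(400,400))])*1.3,0,255).astype(np.uint8))
E
```

```text
time_s: 18.6
position: [0.4354, 0.0635, 0.1916]
tcp_rot: [[0.671, 0.741, 0.002], [0.741, -0.671, -0.0], [0.001, 0.002, -1.0]]
force: [0.5, -0.1, -0.7]
opening: 0.996
grasp_force: 0.0
([0.43, 0.073], 45, 41, 115)
[0.43183331 0.06671648 0.19143346] 48.04073313936978 delta [ 0.00226669  0.00128352 -0.16343346] wz 0.133162224079228 0.9998215608863363
```

View pics/t5c.png

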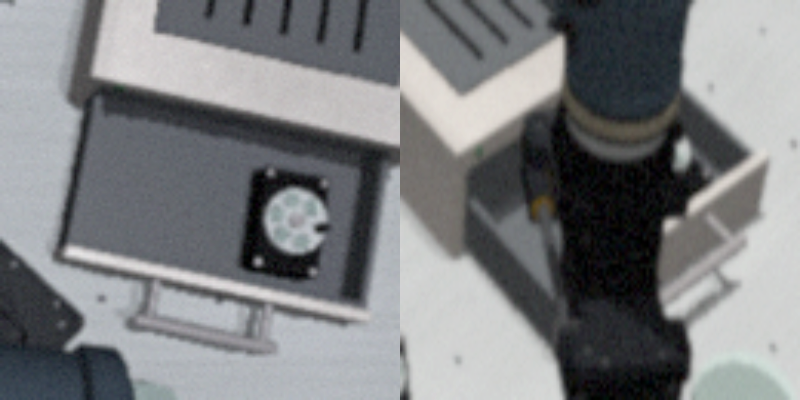

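C stands squarely in the right half of the tray (crop about (290,220)). Next I grasp B.

```bash
python3 -m handwheel '[[0.0023,0.0013,-0.03,0,0,0.133],[0.0023,0.0013,-0.06,0,0,0.133],[0.0023,0.0013,-0.09,0,0,0.133],[0.0023,0.0013,-0.12,0,0,0.133],[0.0023,0.0013,-0.145,0,0,0.133],[0.0023,0.0013,-0.163,0,0,0.133],[0.0023,0.0013,-0.163,0,0,0.133],[0.0023,0.0013,-0.163,0,0,0.133]]' 1
python3 -m handwheel '[[0,0,0,0,0,0],[0,0,0,0,0,0],[0,0,0,0,0,0],[0,0,0,0,0,0],[0,0,0,0,0,0],[0,0,0,0,0,0],[0,0,0,0,0,0],[0,0,0,0,0,0]]' -1
```

```text
time_s: 19.37
position: [0.4395, 0.0625, 0.0273]
tcp_rot: [[0.459, 0.888, 0.001], [0.888, -0.459, -0.0], [0.0, 0.001, -1.0]]
force: [0.3, -0.4, -0.4]
opening: 0.998
grasp_force: 0.0
time_s: 20.03
position: [0.4359, 0.0639, 0.0279]
tcp_rot: [[0.457, 0.889, -0.005], [0.889, -0.457, 0.001], [-0.002, -0.005, -1.0]]
force: [-4.1, 3.3, 5.7]
opening: 0.644
grasp_force: 29.8
```

```bash
python3 -m handwheel '[[0,0,0.04,0,0,-0.05],[0,0,0.08,0,0,-0.1],[0,-0.01,0.12,0,0,-0.16],[0.143,-0.204,0.13,0,0,-0.634],[0.143,-0.204,0.13,0,0,-0.634],[0.143,-0.204,0.13,0,0,-0.634],[0.143,-0.204,0.13,0,0,-0.634],[0.143,-0.204,0.13,0,0,-0.634]]' -1
python3 - <<'E'
from h import *
s=bot.read_state();p=np.array(s['position']);R=np.array(s['tcp_rot']);y=np.degrees(np.arctan2(R[1,0],R[0,0]))
print(p,y,'delta',np.array([.5792,-.1408,.15])-p,'wz',np.radians(-9.8-y)/2,s['opening'],s['grasp_force'])
E
```

```text
time_s: 20.7
position: [0.5628, -0.1163, 0.1562]
tcp_rot: [[0.99, 0.144, 0.001], [0.144, -0.99, -0.001], [0.001, 0.001, -1.0]]
force: [0.9, 0.1, -4.9]
opening: 0.637
grasp_force: 29.8
[ 0.56283086 -0.11628738  0.15619167] 8.274766312877462 delta [ 0.01636914 -0.02451262 -0.00619167] wz -0.15773209184413367 0.6368684100700889 29.83875224366784
```

```bash
python3 -m handwheel '[[0.012,-0.018,0,0,0,-0.145],[0.012,-0.018,0,0,0,-0.145],[0.012,-0.018,-0.01,0,0,-0.145],[0.012,-0.018,-0.03,0,0,-0.145],[0.012,-0.018,-0.05,0,0,-0.145],[0.012,-0.018,-0.06,0,0,-0.145],[0.012,-0.018,-0.06,0,0,-0.145],[0.012,-0.018,-0.06,0,0,-0.145]]' -1
python3 - <<'E'
from h import *
s=bot.read_state();p=np.array(s['position']);R=np.array(s['tcp_rot']);y=np.degrees(np.arctan2(R[1,0],R[0,0]))
print(p,y,'delta',np.array([.5792,-.1408,.0405])-p,'wz',np.radians(-9.8-y)/2,s['opening'],s['grasp_force'])
E
```

```text
time_s: 21.37
position: [0.5735, -0.1322, 0.0956]
tcp_rot: [[0.99, -0.139, -0.001], [-0.139, -0.99, 0.0], [-0.001, -0.0, -1.0]]
force: [-0.5, -0.3, -4.8]
opening: 0.636
grasp_force: 29.8
[ 0.57348017 -0.1321697   0.09558356] -7.9767452363262645 delta [ 0.00571983 -0.0086303  -0.05508356] wz -0.0159108993643889 0.6359930170250742 29.848453528247774
```

```bash
python3 -m handwheel '[[0.006,-0.009,0,0,0,-0.016],[0.006,-0.009,-0.01,0,0,-0.016],[0.006,-0.009,-0.02,0,0,-0.016],[0.006,-0.009,-0.03,0,0,-0.016],[0.006,-0.009,-0.04,0,0,-0.016],[0.006,-0.009,-0.046,0,0,-0.016],[0.006,-0.009,-0.046,0,0,-0.016],[0.006,-0.009,-0.046,0,0,-0.016]]' -1
python3 -m handwheel '[[0,0,-0.003,0,0,0],[0,0,-0.006,0,0,0],[0,0,-0.0085,0,0,0],[0,0,-0.0085,0,0,0],[0,0,-0.0085,0,0,0],[0,0,-0.0085,0,0,0],[0,0,-0.0085,0,0,0],[0,0,-0.0085,0,0,0]]' -1
python3 -c "
from rig import bot;print(bot.read_state()['position'])"
```

```text
time_s: 22.03
position: [0.5792, -0.1409, 0.0496]
tcp_rot: [[0.985, -0.17, -0.002], [-0.17, -0.985, 0.001], [-0.002, -0.0, -1.0]]
force: [-0.5, 0.6, -4.6]
opening: 0.638
grasp_force: 29.8
time_s: 22.7
position: [0.5799, -0.1413, 0.0421]
tcp_rot: [[0.985, -0.17, 0.0], [-0.17, -0.985, -0.0], [0.0, 0.0, -1.0]]
force: [0.8, 0.6, -4.2]
opening: 0.644
grasp_force: 29.8
[ 0.57988604 -0.14129166  0.04209533]
```

```bash
python3 -m handwheel '[[0,0,-0.0015,0,0,0],[0,0,-0.0015,0,0,0],[0,0,-0.0015,0,0,0],[0,0,-0.0015,0,0,0],[0,0,-0.0015,0,0,0],[0,0,-0.0015,0,0,0],[0,0,-0.0015,0,0,0],[0,0,-0.0015,0,0,0]]' -1
python3 -m handwheel '[[0,0,0,0,0,0],[0,0,0,0,0,0],[0,0,0,0,0,0],[0,0,0.02,0,0,0],[0,0,0.05,0,0,0],[0,0,0.08,0,0,0],[0,0,0.11,0,0,0],[0,0,0.13,0,0,0]]' 0.54
python3 -m handwheel '[[-0.146,-0.025,0.02,0,0,0],[-0.146,-0.025,0.02,0,0,0],[-0.146,-0.025,0.02,0,0,0],[-0.146,-0.025,0,0,0,0],[-0.146,-0.025,-0.01,0,0,0],[-0.146,-0.025,-0.01,0,0,0],[-0.146,-0.025,-0.01,0,0,0],[-0.146,-0.025,-0.01,0,0,0]]' -1
python3 - <<'E'
from h import *
np.set_printoptions(precision=4,suppress=True)
t,_=snap('top','t6.png');d=snap('side','s6.png')
F=np.array([.5705,-.190]);D=np.array([[.985,-.174],[.174,.985]])
print(bot.read_state()['position'],bot.read_state()['opening'])
cv2.imwrite('pics/t6c.png',np.clip(np.hstack([cv2.resize(t[130:260,300:430],(400,400)),cv2.resize(d[0][90:190,250:380],(400,400))])*1.3,0,255).astype(np.uint8))
E
```

```text
time_s: 23.37
position: [0.5798, -0.1412, 0.0404]
tcp_rot: [[0.985, -0.17, 0.0], [-0.17, -0.985, -0.0], [0.0, 0.0, -1.0]]
force: [0.7, 0.6, -3.2]
opening: 0.646
grasp_force: 29.8
time_s: 24.03
position: [0.581, -0.1418, 0.1739]
tcp_rot: [[0.985, -0.17, 0.004], [-0.17, -0.985, -0.002], [0.005, 0.001, -1.0]]
force: [0.7, -0.7, 0.2]
opening: 0.771
grasp_force: 0.0
time_s: 24.7
position: [0.4352, -0.1669, 0.1611]
tcp_rot: [[0.985, -0.17, 0.002], [-0.17, -0.985, -0.001], [0.003, 0.001, -1.0]]
force: [0.0, 0.4, 0.5]
opening: 0.249
grasp_force: 0.0
[ 0.4352 -0.1667  0.161 ] 0.15721856982879742
```

View pics/t6c.png

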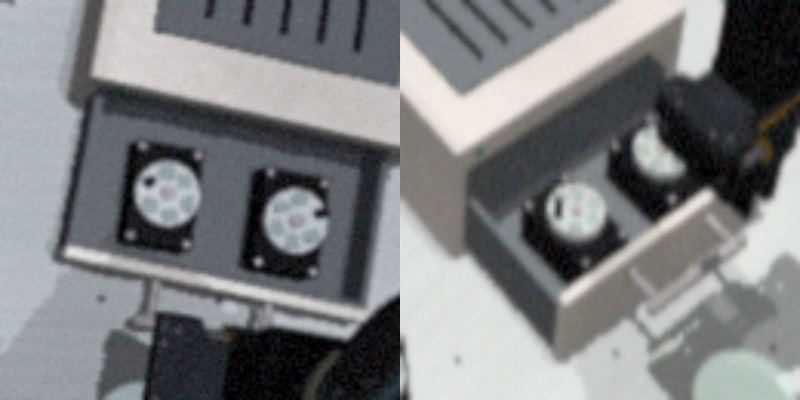

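Both modules stand upright in the tray. Now I push the handle.

```bash
python3 -m handwheel '[[-0.002,0,-0.03,0,0,0],[-0.002,0,-0.06,0,0,0],[-0.002,0,-0.09,0,0,0],[-0.002,0,-0.111,0,0,0],[-0.002,0,-0.111,0,0,0],[-0.002,0,-0.111,0,0,0],[-0.002,0,-0.111,0,0,0],[-0.002,0,-0.111,0,0,0]]' -1
python3 -m handwheel '[[0.008,-0.0014,0,0,0,0],[0.016,-0.003,0,0,0,0],[0.024,-0.004,0,0,0,0],[0.034,-0.006,0,0,0,0],[0.044,-0.008,0,0,0,0],[0.055,-0.010,0,0,0,0],[0.067,-0.012,0,0,0,0],[0.079,-0.014,0,0,0,0]]' -1
python3 -m handwheel '[[0.011,-0.002,0,0,0,0],[0.022,-0.004,0,0,0,0],[0.032,-0.006,0,0,0,0],[0.042,-0.007,0,0,0,0],[0.050,-0.009,0,0,0,0],[0.055,-0.010,0,0,0,0],[0.058,-0.010,0,0,0,0],[0.060,-0.0105,0,0,0,0]]' -1
```

```text
time_s: 25.47
position: [0.4329, -0.1668, 0.0508]
tcp_rot: [[0.985, -0.17, 0.003], [-0.17, -0.985, -0.002], [0.003, 0.001, -1.0]]
force: [0.3, 0.6, -0.4]
opening: 0.004
grasp_force: 0.0
time_s: 26.13
position: [0.5112, -0.1804, 0.0498]
tcp_rot: [[0.985, -0.17, -0.001], [-0.17, -0.985, -0.0], [-0.001, 0.0, -1.0]]
force: [-3.1, -1.4, 0.0]
opening: 0.001
grasp_force: 1.1
time_s: 26.8
position: [0.571, -0.1907, 0.0495]
tcp_rot: [[0.985, -0.17, -0.0], [-0.17, -0.985, -0.0], [-0.0, 0.0, -1.0]]
force: [-1.5, -0.5, 0.9]
opening: 0.001
grasp_force: 0.9
```

```bash
python3 -m handwheel '[[0.002,-0.0003,0,0,0,0],[0.004,-0.0007,0,0,0,0],[0.006,-0.001,0,0,0,0],[0.008,-0.0014,0,0,0,0],[0.010,-0.0017,0,0,0,0],[0.011,-0.002,0,0,0,0],[0.012,-0.002,0,0,0,0],[0.012,-0.002,0,0,0,0]]' -1
python3 -m handwheel '[[0.001,-0.0002,0,0,0,0],[0.002,-0.0003,0,0,0,0],[0.003,-0.0005,0,0,0,0],[0.004,-0.0007,0,0,0,0],[0.004,-0.0007,0,0,0,0],[0.004,-0.0007,0,0,0,0],[0.004,-0.0007,0,0,0,0],[0.004,-0.0007,0,0,0,0]]' -1
```

```text
time_s: 27.47
position: [0.5831, -0.1929, 0.0494]
tcp_rot: [[0.985, -0.17, 0.001], [-0.17, -0.985, -0.0], [0.001, 0.0, -1.0]]
force: [-1.0, -0.2, 0.4]
opening: 0.006
grasp_force: 0.4
time_s: 28.13
position: [0.5871, -0.1934, 0.0494]
tcp_rot: [[0.985, -0.17, 0.001], [-0.17, -0.985, -0.0], [0.001, -0.0, -1.0]]
force: [-1.3, 0.4, 0.1]
opening: 0.004
grasp_force: 0.1
```

```bash
python3 -m handwheel '[[0.001,-0.0002,0,0,0,0],[0.002,-0.0003,0,0,0,0],[0.003,-0.0005,0,0,0,0],[0.004,-0.0007,0,0,0,0],[0.004,-0.0007,0,0,0,0],[0.004,-0.0007,0,0,0,0],[0.004,-0.0007,0,0,0,0],[0.004,-0.0007,0,0,0,0]]' -1
python3 - <<'E'
from h import *
np.set_printoptions(precision=4,suppress=True)
t,d=snap('top','t7.png')
for r in models.tip_of('drawer_handle','top')[:2]:print(r['conf'],w('top',r['position'],z=.045))
E
python3 -m handwheel '[[0.001,-0.0002,0,0,0,0],[0.002,-0.0003,0,0,0,0],[0.003,-0.0005,0,0,0,0],[0.004,-0.0007,0,0,0,0],[0.004,-0.0007,0,0,0,0],[0.004,-0.0007,0,0,0,0],[0.004,-0.0007,0,0,0,0],[0.004,-0.0007,0,0,0,0]]' -1
```

```text
time_s: 28.8
position: [0.588, -0.1934, 0.0492]
tcp_rot: [[0.985, -0.17, -0.006], [-0.17, -0.985, 0.002], [-0.006, -0.001, -1.0]]
force: [-6.8, -0.3, 3.6]
opening: 0.007
grasp_force: 3.4
time_s: 29.57
position: [0.5883, -0.1934, 0.0492]
tcp_rot: [[0.985, -0.169, -0.014], [-0.169, -0.986, 0.004], [-0.015, -0.002, -1.0]]
force: [-14.2, -1.7, 9.0]
opening: 0.007
grasp_force: 7.0
```

The force rises to 14 N without travel, so the drawer is at its stop. I retreat and check.

```bash
python3 -m handwheel '[[-0.012,0.002,0,0,0,0],[-0.04,0.007,0,0,0,0],[-0.07,0.012,0,0,0,0],[-0.09,0.016,0.02,0,0,0],[-0.10,0.018,0.06,0,0,0],[-0.10,0.018,0.10,0,0,0],[-0.10,0.05,0.14,0,0,0],[-0.10,0.08,0.14,0,0,0]]' -1
python3 - <<'E'
from h import *
np.set_printoptions(precision=4,suppress=True)
t,d=snap('top','t8.png');s,ds=snap('side','s8.png')
D=np.array([.985,-.174])
for c,dd in(('top',d),('side',ds)):
    for r in models.tip_of('drawer_handle',c)[:2]:
        q=w(c,r['position'],z=.042);print(c,r['conf'],r['position'],q,'moved',(q[:2]-[.468,-.1725])@D)
print('A',wheel('top',(.619,.085),.02,t),wheel('side',(.619,.085),.02,s))
t0=cv2.imread('pics/top0.png')
for q in('objective','oil','tissue_box','slide_box','dish','driver','post'):
    for r in models.tip_of(q,'top')[:1]:print(q,round(r['conf'],2),np.round(r['position']))
# expected visible front panel/housing edge check via depth along drawer axis
for a in np.arange(-.13,.16,.01):
    X=np.array([.5705,-.19])+.06*np.array([.174,.985])+a*D;u=px('top',[X[0],X[1],.05]).round().astype(int);print(round(a,2),w('top',u,depth=d[u[1],u[0]])[2].round(3),end='; ')
st=bot.read_state();print(st['time_s'],st['position'],st['force'])
E
```

```text
time_s: 30.23
position: [0.4996, -0.1183, 0.1951]
tcp_rot: [[0.984, -0.175, 0.014], [-0.175, -0.985, -0.007], [0.015, 0.004, -1.0]]
force: [0.9, 0.8, 0.4]
opening: 0.003
grasp_force: 0.0
top 0.66 [376.5, 185.0] [ 0.6032 -0.2036  0.042 ] moved 0.13858490993994263
side 0.62 [312.9, 131.9] [ 0.6016 -0.1989  0.042 ] moved 0.13614387103188696
A ([0.619, 0.085], 285, 44, 138) ([0.62, 0.082], 276, 58, 142)
objective 0.44 [228. 218.]
oil 0.6 [214. 285.]
tissue_box 0.62 [160. 168.]
slide_box 0.92 [233. 117.]
dish 0.63 [345. 270.]
driver 0.84 [116. 218.]
post 0.97 [293. 123.]
-0.13 -0.001; -0.12 0.005; -0.11 -0.0; -0.1 0.259; -0.09 0.283; -0.08 0.282; -0.07 0.285; -0.06 0.283; -0.05 0.284; -0.04 0.284; -0.03 0.285; -0.02 0.002; -0.01 0.002; -0.0 0.004; 0.01 -0.001; 0.02 0.001; 0.03 -0.001; 0.04 -0.002; 0.05 -0.003; 0.06 0.021; 0.07 0.054; 0.08 0.084; 0.09 0.1; 0.1 0.102; 0.11 0.1; 0.12 0.1; 0.13 0.1; 0.14 0.107; 0.15 0.11; 0.16 0.104; 30.7833 [ 0.4947 -0.1155  0.1887] [0.2695 0.5812 0.2191]
```

```bash
python3 -c "
from rig import bot;print(bot.hand_in())"
```

```text
the job is handed in; nothing more can be done
None
```

The job is handed in: the two free-running modules stand upright in the drawer, pushed to its stop, and the binding one, which needed a second push to pass 1.2 rad, stands about 22 mm from where it began (all three slid 9–22 mm when pushed); `hand_in()` returned no verdict.

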